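# Stroke an exhaust shutter's blades shut

## Task

An exhaust shutter lies face up on the bench with its six stiff blades standing open. Run the closed fingertips lightly along the middle of the row, just above the face of the frame and the way the blades lean, so that they fold down one after another from the first to the last and all lie flat. Do not grip, lift or shove the shutter, keep everything but the fingers off it, and leave the other things on it and around it as they are.

Things in the scene. Friction and masses are not known exactly. Their poses are not given: they have to be found in the camera images.
- shutter: gravity exhaust shutter, loose, face up on the bench: steel frame 290 mm long (its x), 216 mm wide (y) and 30 mm high, about 2 kg, with six aluminium blades across it. Origin: middle of its underside on the bench; z up. Its flat face is 30 mm above the bench; end members 34 mm wide along x, long sides 36 mm wide. Held only by its weight
- row_start (a point): point on the frame's face in the middle of the end member where the row begins, 126 mm from the frame's middle towards -x of the shutter and 18 mm before the hinge line of blade 1; the fingertips can start just above it
- row_end (a point): point on the frame's face in the middle of the other end member, 126 mm from the frame's middle towards +x of the shutter. From row_start to row_end is the way the blades lean, and the way to stroke
- blade1 (a joint): angle of blade 1, counted from row_start, in rad: 0 flat in the frame, growing as its free edge rises, 1.4 at its stop. Hinge line 18 mm from row_start. A blade is an aluminium strip 140 mm long across the row, 33 mm from hinge to free edge, hinged on the edge nearer row_start, 1.5 mm above the frame's face, so it leans towards row_end
- blade2 (a joint): angle of blade 2, counted from row_start, in rad: 0 flat in the frame, growing as its free edge rises, 1.4 at its stop. Hinge line 54 mm from row_start. Same size as blade 1. The pins are stiff (about 0.02 N m): a blade stays at the angle it is left at, and folds under a push of a few newtons at its middle
- blade3 (a joint): angle of blade 3, counted from row_start, in rad: 0 flat in the frame, growing as its free edge rises, 1.4 at its stop. Hinge line 90 mm from row_start. Same size as blade 1. Fingertips passing h mm above the frame's face leave a blade at most h/33 rad from flat, so a height of 2 to 7 mm is good
- blade4 (a joint): angle of blade 4, counted from row_start, in rad: 0 flat in the frame, growing as its free edge rises, 1.4 at its stop. Hinge line 126 mm from row_start. Same size and stiffness as blade 1
- blade5 (a joint): angle of blade 5, counted from row_start, in rad: 0 flat in the frame, growing as its free edge rises, 1.4 at its stop. Hinge line 162 mm from row_start. Same size and stiffness as blade 1
- blade6 (a joint): angle of blade 6, counted from row_start, in rad: 0 flat in the frame, growing as its free edge rises, 1.4 at its stop. Hinge line 198 mm from row_start. Same size and stiffness as blade 1
- bolt: short hex bolt standing on its head on one long side of the shutter's frame: head 24 mm across flats and 10 mm high, shank 16 mm thick, 44 mm tall in all; origin under its head
- collar: small steel collar lying flat on the other long side of the frame: 30 mm across, 12 mm high, 18 mm bore; origin under its middle
- screw_jar: glass jar with a steel cap, 60 mm across, 85 mm tall, on the bench beside the shutter; origin under its middle
- tape_roll: roll of foil tape, 90 mm across, 48 mm high, lying flat on the bench beside the shutter; origin under its middle
- screwdriver: screwdriver with a black handle lying on the bench beside the shutter, along its own x axis; origin under its middle
- mug: white mug, 76 mm across, 92 mm tall, on the bench to the left; origin under its middle
- hammer: hammer with a wooden handle lying on the bench to the right, along its own x axis; origin under its middle
- wrench: steel wrench lying on the bench to the right, along its own x axis; origin under its middle

How it is judged:
By the outcome, as a careful person would: the job done as asked, in the order asked, and still so for the second after the job is handed in, with the robot touching nothing.
It also fails if it takes over 35 s, if anything falls off the work surface, if the arm or the gripper's body presses on something with over 40 N, if the wrist force passes 120 N, or if a joint passes its speed limit or range.

## Robot

A 6-joint arm with a two-finger parallel gripper is mounted at the origin on the work surface. World frame = base frame: x ahead of the robot, y to its left, z up, the work surface at z = 0. Lengths are in mm, angles in rad, forces in N, time in s.
With the tool pointing down it reaches from about 350 to 975 mm from the base axis. Payload 7.1 kg.
Tool frame: the origin (TCP) lies midway between the tips of the shut fingers; the grasp point (between the pads) lies 19 mm behind it; z points along the fingers, y is the line along which they close (so a half turn about z gives the same grasp; the last joint's range is limited). The gripper opens to 88 mm and grips with 3 to 60 N. Pads are 20 mm wide; open, the fingers measure 115 mm over their backs; the gripper's body (75 mm by 178 mm) begins 61 mm behind the grasp point.
Start: joints at [1.084, 0.423, 1.63, -0, 1.089, -0.019], TCP at [281.795, 557.85, 222.675] pointing down, gripper open.
Joint ranges: [-3, 3], [-0.9, 2.11], [0.09, 2.58], [-1.31, 4.45], [0.11, 2.69], [-2.54, 2.54]. Speed limits (rad/s): [2.39, 2.39, 3.01, 3.14, 3.14, 3.14].

## Interface

Orientations are given as a rotation vector (axis times angle).
In Python, from workcell import ctrl gives the robot as it stands.
- The arm moves only by the shell command python3 -m pendant 'ROWS'. ROWS is a JSON object of lists of equal length, an entry for each row: "grip": the opening, from -1 (shut) to 1 (fully open); "linear": the shift along the tool's x, y, z in mm, a list of three; "angular": the turn, a rotation vector about the tool's x, y, z in rad, a list of three. In form: {"grip": [grip, ...], "linear": [[tx, ty, tz], ...], "angular": [[ax, ay, az], ...]}. A call has 1 to 12 rows; each row shifts and turns the commanded pose from where the row before left it, along the tool's axes as they then stand; what a row does not reach is not made up. A row lasts 1/12 s, in which the tool goes at most 41.7 mm and 7.16 degrees, less where a joint would pass 70% of its speed; a pose out of reach is approached as far as the arm can. A call with a gripper value outside its range is refused whole. The fingers move at their own pace and stop on an object; the grip force is fixed at half the most. Time passes only in rows, so rows that do not move let the fingers close. It gives the time, the measured TCP pose, the force, the opening and the grip force at its end, in the units of the state.
- ctrl.get_obs(): the state, without advancing time (a new reading comes with each control period).
- ctrl.get_image(name): name is "scene" or "top" or "wrist"; returns the picture (420x560x3 uint8, red, green, blue); there is no depth.
- ctrl.camera_params(name): a dict with "vfov" (degrees; the focal length in pixels is half the picture's height over the tangent of half this angle, whatever the lens; pixels are square), "cx", "cy" (the principal point, pixels), "R" (3x3) and "t" (3): a world point X has camera coordinates R X + t; the wrist camera has in their place "T_tool_cam" (4x4, takes a point from camera to tool coordinates, whose origin is the TCP and whose axes are the flange's). Camera axes: x right, y down, z forward; pixel columns grow to the right and rows downward; lengths in mm; the calibration is good to about 2 mm. A picture is of the moment at which its call begins: read the wrist's pose just before it. camera_params takes no time and is no camera call.
- ctrl.close_job(): hands the job in; it is judged then, once.
The state is a dict: "t": time; "qpos": joint angles; "qvel": joint speeds; "joint_torque": joint torques, N m; "ee_pos": TCP position; "orientation": TCP orientation; "ft_force": force on the tool from outside, world axes, zero at the start; "moment": the same for the moment, N m; "width": finger opening in mm; "grasp_force": force on a finger pad.
Only numpy, scipy, OpenCV 4.12 (cv2) and the standard library are available. Lean on these libraries where they do the work, as an engineer would, in place of code of your own. Each camera call takes 0.05 s, during which the arm holds its last target. There are 200 camera calls.

## Working session

There is one attempt and no reset: what is moved stays moved. The work goes in short steps, Python scripts to look and compute and a shell command to move; the robot and the scene stay as the last step left them, time stands still between calls to the robot, and variables do not carry over. Pictures are saved under pics/ and viewed, at most 10 in all, crops included, and the job is handed in when it is done.

```bash
mkdir -p pics
python3 - <<'E'
from workcell import ctrl
import cv2
o=ctrl.get_obs();print(o)
for n in("top","scene"):
    cv2.imwrite(f"pics/{n}0.png",ctrl.get_image(n)[:,:,::-1]);print(n,ctrl.camera_params(n))
print(ctrl.camera_params("wrist"))
E
```

```text
{'t': 0.0, 'qpos': array([ 1.08401611e+00,  4.23816835e-01,  1.63069422e+00, -5.30057897e-06,
        1.08863788e+00, -1.89847434e-02]), 'qvel': array([ 1.22436591e-04, -7.84615757e-04, -1.90581156e-05, -1.95056983e-03,
        3.51292629e-04,  7.59081239e-04]), 'joint_torque': array([ 2.81618222e-04, -5.44619644e+01, -2.73670274e+01,  6.42723357e-02,
        2.28267268e-02, -2.19666817e-04]), 'ee_pos': array([281.52714348, 557.36264857, 221.91504672]), 'orientation': array([-7.28036518e-01, -3.05567403e+00,  2.36841962e-03]), 'ft_force': array([ 0.15418227, -0.53212581,  0.21559856]), 'moment': array([ 0.0045882 , -0.00653946, -0.0525988 ]), 'grasp_force': 0.0, 'width': 87.81563541893539}
top {'vfov': 50.21373427472084, 'cx': 285.5873151560077, 'cy': 209.44033649004962, 'R': array([[-0.03524238, -0.99937814, -0.00114491],
       [-0.97919492,  0.03475967, -0.19992266],
       [ 0.19983814, -0.00592466, -0.97981101]]), 't': array([ -14.53080981,  535.05624794, 1462.25046554])}
scene {'vfov': 47.63716739786068, 'cx': 279.73176547701536, 'cy': 203.9758865175301, 'R': array([[ 0.12319631,  0.99229675, -0.01303178],
       [ 0.65556772, -0.09123501, -0.74960465],
       [-0.74501921,  0.08380531, -0.66175754]]), 't': array([ -37.20919041, -331.94825392, 1813.53612805])}
{'vfov': 67.5704537828294, 'cx': 280.49544507929426, 'cy': 213.61705984927136, 'T_tool_cam': array([[ 6.04931630e-04, -9.64660033e-01, -2.63496974e-01,
         7.18689335e+01],
       [ 9.99998187e-01,  1.07821169e-04,  1.90104559e-03,
         2.55154641e-01],
       [-1.80545215e-03, -2.63497646e-01,  9.64658349e-01,
        -1.61136561e+02],
       [ 0.00000000e+00,  0.00000000e+00,  0.00000000e+00,
         1.00000000e+00]])}
```

View pics/top0.png

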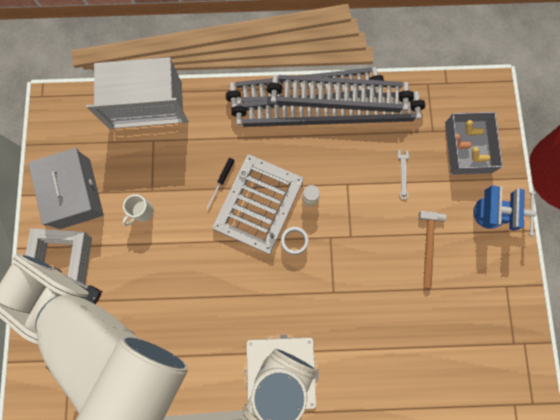

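View pics/scene0.png

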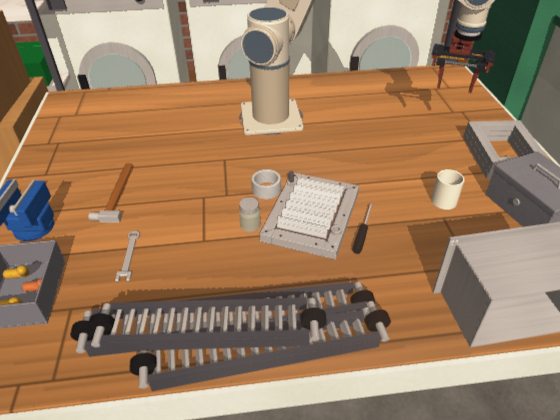

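The top view shows the shutter at about (258,204), with the tape roll at (294,240), jar at (311,195) and screwdriver at (221,183). I'll zoom in on both views.

Run:
```python
import cv2,numpy as np
a=cv2.imread("pics/top0.png")[145:265,200:330];b=cv2.imread("pics/scene0.png")[160:265,230:380]
a=cv2.resize(a,(0,0),fx=5,fy=5,interpolation=cv2.INTER_CUBIC);b=cv2.resize(b,(0,0),fx=5,fy=5,interpolation=cv2.INTER_CUBIC)
cv2.imwrite("pics/a.png",a);cv2.imwrite("pics/b.png",b)
```

```text
(no output)
```

View pics/a.png

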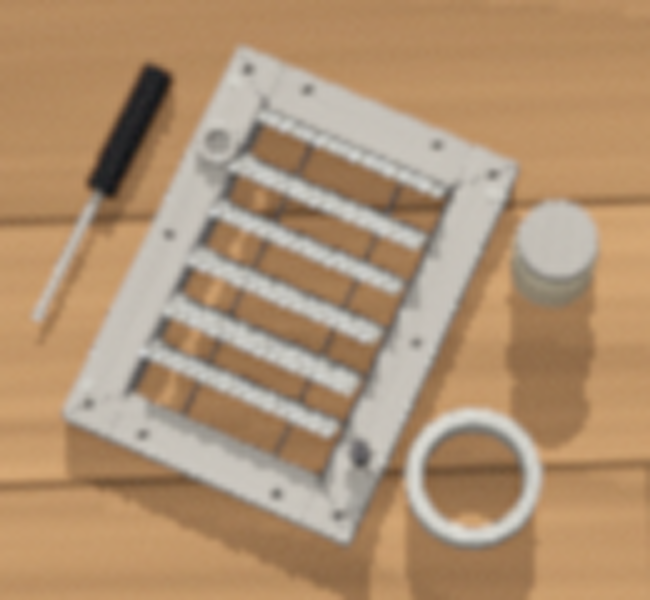

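View pics/b.png

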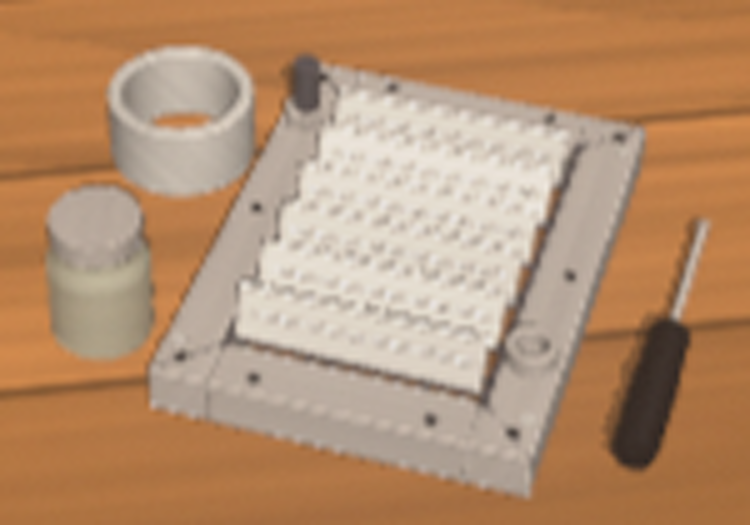

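The blade row begins at the far end, where blade 1 sits right against the end member. At the robot end there is a gap of about 35 mm. So the stroke runs from far to near. The frame corners show clearly in both views.

Run:
```python
from workcell import ctrl
import numpy as np
from scipy.spatial.transform import Rotation as Ro
def cast(n,p,z):
    c=ctrl.camera_params(n);f=210/np.tan(np.radians(c["vfov"]/2))
    d=c["R"].T@np.array([(p[0]-c["cx"])/f,(p[1]-c["cy"])/f,1]);o=-c["R"].T@c["t"]
    return o+d*(z-o[2])/d[2]
# order: far-left, far-right, near-right, near-left (world, seen from robot)
T=[(240,45),(517,163),(348,543),(65,413)];S=[(530,460),(150,370),(318,65),(645,128)]
res=[]
for n,P,off in(("top",T,(200,145)),("scene",S,(230,160))):
    Q=np.array([cast(n,((p[0]+.5)/5-.5+off[0],(p[1]+.5)/5-.5+off[1]),30) for p in P])[:,:2]
    print(n,Q.round(1).tolist(),"edges",[round(float(np.linalg.norm(Q[i]-Q[(i+1)%4])),1) for i in range(4)])
    c=Q.mean(0);u=(Q[2]+Q[3]-Q[0]-Q[1]);u/=np.linalg.norm(u)
    v=(Q[0]+Q[3]-Q[1]-Q[2]);print("c",c,"u",u,"ang",np.degrees(np.arctan2(u[1],u[0])),"from sides",np.degrees(np.arctan2(v[1],v[0])));res.append((c,u))
# blade tops from top view, mid of each, on z=30 and 62
for p in[(352,152),(330,200),(308,248),(287,297),(262,345),(240,390)]:
    for z in(31,63):
        q=cast("top",((p[0]+.5)/5-.5+200,(p[1]+.5)/5-.5+145),z)[:2];print(z,round(float((q-res[0][0])@res[0][1]),1),end="  ")
print()
c=(res[0][0]+res[1][0])/2;u=res[0][1]+res[1][1];u/=np.linalg.norm(u)
print("start",c-126*u,"end",c+126*u)
print(Ro.from_rotvec(ctrl.get_obs()["orientation"]).as_matrix().round(3))
```

```text
top [[744.8, 93.3], [651.7, -98.3], [390.6, 26.9], [486.2, 217.4]] edges [213.0, 289.6, 213.1, 286.9]
c [568.31227527  59.81212986] u [-0.90156402  0.43264573] ang 154.36441794003974 from sides 63.72173755975837
scene [[744.1, 93.1], [650.5, -98.3], [393.9, 31.9], [483.9, 220.3]] edges [213.1, 287.8, 208.9, 289.6]
c [568.10184866  61.74475558] u [-0.89508361  0.44589835] ang 153.51917098854153 from sides 64.21194515076314
31 -104.5  63 -96.6  31 -66.8  63 -59.7  31 -29.4  63 -23.1  31 8.0  63 13.5  31 45.6  63 50.3  31 80.1  63 84.1  
start [681.39894158   5.42866052] end [455.01518235 116.12822493]
[[-0.893  0.451 -0.001]
 [ 0.451  0.893 -0.001]
 [ 0.    -0.001 -1.   ]]
```

The views agree to about 2 mm, the frame measures about 289×213, and the blade tops match the start at the far end. Tool x already lies along the stroke to within 1°, so I can travel with the fingers shut.

```bash
python3 -m pendant '{"grip":[-1,-1,-1,-1,-1,-1,-1,-1,-1,-1,-1,-1],"linear":[[-12,-6,0],[-26,-13,0],[-26,-13,0],[-26,-13,0],[-26,-13,0],[-26,-13,0],[-26,-13,0],[-26,-13,0],[-26,-13,0],[-26,-13,0],[-26,-13,0],[-26,-13,0]],"angular":[[0,0,0],[0,0,0],[0,0,0],[0,0,0],[0,0,0],[0,0,0],[0,0,0],[0,0,0],[0,0,0],[0,0,0],[0,0,0],[0,0,0]]}'
python3 -m pendant '{"grip":[-1,-1,-1,-1,-1,-1,-1,-1,-1,-1,-1,-1],"linear":[[-26,-14,0],[-26,-14,0],[-26,-14,0],[-26,-14,0],[-26,-14,0],[-26,-14,0],[-26,-14,0],[-26,-14,0],[-26,-14,0],[-26,-14,0],[-26,-14,0],[0,0,0]],"angular":[[0,0,0],[0,0,0],[0,0,0],[0,0,0],[0,0,0],[0,0,0],[0,0,0],[0,0,0],[0,0,0],[0,0,0],[0,0,0],[0,0,0]]}'
cat > d.py <<'E'
from workcell import ctrl
import numpy as np
from scipy.spatial.transform import Rotation as Ro
o=ctrl.get_obs();R=Ro.from_rotvec(o["orientation"]).as_matrix()
for n,p in(("start",(683.4,4.4)),("end",(455,116.1))):
    print(n,(R.T@(np.array([*p,35.])-o["ee_pos"])).round(1))
print(o["t"],o["ee_pos"],R[:,0],R[:,2],o["width"],o["ft_force"])
E
python3 d.py
```

```text
t: 1.1
ee_pos: [481.2, 288.2, 222.6]
orientation: [-0.728, -3.056, 0.001]
ft_force: [0.2, 0.7, 1.0]
width: 11.4
grasp_force: 0.0
t: 2.1
ee_pos: [668.4, 19.0, 222.4]
orientation: [0.733, 3.053, -0.002]
ft_force: [-0.8, -0.4, -0.9]
width: 0.2
grasp_force: 0.0
start [-19.6  -6.  187.5]
end [234.6 -10.2 187. ]
2.1 [668.44479296  18.95416951 222.42242291] [-0.89097046  0.45405731 -0.00190016] [ 0.00137166 -0.0014933  -0.99999794] 0.18086597797111098 [-0.75162411 -0.38176012 -0.90046675]
```

```bash
python3 -m pendant '{"grip":[-1,-1,-1,-1,-1,-1],"linear":[[-10,-3,20],[-10,-3,25],[0,0,25],[0,0,20],[0,0,0],[0,0,0]],"angular":[[0,0,0],[0,0,0],[0,0,0],[0,0,0],[0,0,0],[0,0,0]]}'; python3 d.py
python3 - <<'E'
from workcell import ctrl
import cv2,numpy as np
from scipy.spatial.transform import Rotation as Ro
o=ctrl.get_obs();R=Ro.from_rotvec(o["orientation"]).as_matrix()
im=ctrl.get_image("wrist")[:,:,::-1].copy();c=ctrl.camera_params("wrist");f=210/np.tan(np.radians(c["vfov"]/2))
T=np.eye(4);T[:3,:3]=R;T[:3,3]=o["ee_pos"];W=np.linalg.inv(T@c["T_tool_cam"])
C=np.array([568.2,60.8]);u=np.array([-.898,.439]);v=np.array([-u[1],u[0]])
for a,b in[(-126,0),(126,0),(-145,108),(-145,-108),(145,108),(145,-108)]:
    q=W@np.array([*(C+a*u+b*v),30,1]);p=f*q[:2]/q[2]+[c["cx"],c["cy"]];print(a,b,p.round())
    if q[2]>0: cv2.circle(im,tuple(int(x) for x in p.round()),4,(0,0,255),1)
cv2.imwrite("pics/w1.png",im)
E
```

```text
t: 2.6
ee_pos: [680.2, 9.5, 131.6]
orientation: [-0.728, -3.053, 0.001]
ft_force: [0.2, -0.5, 0.5]
width: 0.6
grasp_force: 0.0
start [-5.4 -3.  96.6]
end [248.8  -6.3  97.3]
2.6 [680.18853045   9.52496129 131.63703929] [-0.89253158  0.4509761   0.00281513] [-3.16007452e-03 -1.18566380e-05 -9.99995007e-01] 0.5702027226034992 [ 0.22595058 -0.53942758  0.51849146]
-126 0 [276. 217.]
126 0 [ 270. -149.]
-145 108 [155. 239.]
-145 -108 [398. 236.]
145 108 [ 103. -184.]
145 -108 [ 437. -189.]
```

View pics/w1.png

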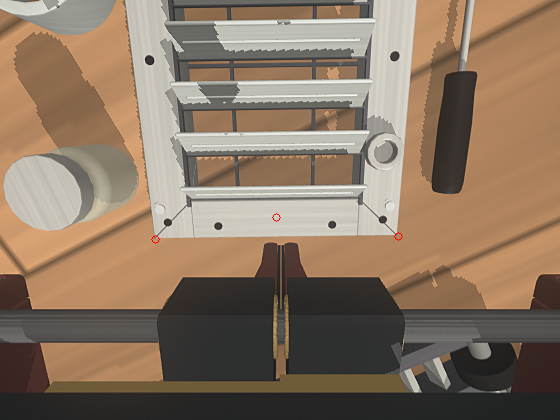

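The wrist view confirms the pose: the predicted corners (155,239) and (398,236) fall on the frame's corners. Next I descend onto row_start.

```bash
python3 -m pendant '{"grip":[-1,-1,-1,-1,-1,-1,-1],"linear":[[-5,-4,20],[0,0,20],[0,0,20],[0,0,16],[0,0,10],[0,0,0],[0,0,0]],"angular":[[0,0,0],[0,0,0],[0,0,0],[0,0,0],[0,0,0],[0,0,0],[0,0,0]]}'; for i in 1 2; do python3 d.py;done
```

```text
t: 3.23
ee_pos: [684.9, 4.0, 47.8]
orientation: [0.728, 3.055, 0.0]
ft_force: [0.7, 0.6, -0.8]
width: 0.2
grasp_force: 0.0
start [ 1.5 -0.3 12.8]
end [255.8  -3.5  12.5]
3.2333 [684.87174357   3.96802283  47.77378446] [-0.89264146  0.45076613 -0.00105537] [ 1.17820864e-03 -8.10365439e-06 -9.99999306e-01] 0.16153500302984047 [ 0.70921579  0.57912212 -0.78068467]
start [ 1.5 -0.3 12.8]
end [255.8  -3.5  12.5]
3.2333 [684.87174357   3.96802283  47.77378446] [-0.89264146  0.45076613 -0.00105537] [ 1.17820864e-03 -8.10365439e-06 -9.99999306e-01] 0.16153500302984047 [ 0.70921579  0.57912212 -0.78068467]
```

```bash
python3 -m pendant '{"grip":[-1,-1,-1,-1,-1],"linear":[[0,0,6],[0,0,4],[0,0,2.5],[0,0,0],[0,0,0]],"angular":[[0,0,0],[0,0,0],[0,0,0],[0,0,0],[0,0,0]]}'; python3 -m pendant '{"grip":[-1,-1,-1,-1,-1,-1,-1,-1,-1,-1,-1,-1],"linear":[[3,0,0],[5,0,0],[5,0,0],[5,0,0],[5,0,0],[5,0,0],[5,0,0],[5,0,0],[5,0,0],[5,0,0],[5,0,0],[5,0,0]],"angular":[[0,0,0],[0,0,0],[0,0,0],[0,0,0],[0,0,0],[0,0,0],[0,0,0],[0,0,0],[0,0,0],[0,0,0],[0,0,0],[0,0,0]]}'; python3 d.py
```

```text
t: 3.65
ee_pos: [684.2, 3.9, 34.2]
orientation: [-0.728, -3.056, 0.0]
ft_force: [-0.1, -0.5, 0.2]
width: 0.2
grasp_force: 0.0
t: 4.65
ee_pos: [634.0, 29.9, 35.0]
orientation: [0.727, 3.052, 0.001]
ft_force: [2.1, -0.6, 2.2]
width: 0.2
grasp_force: 1.2
start [-55.6  -0.5   0.2]
end [198.6  -3.8  -0.8]
4.65 [633.99878146  29.92957233  34.97612436] [-0.89260555  0.45082315 -0.00371714] [ 3.99262619e-03 -3.39978171e-04 -9.99991972e-01] 0.1750178246100312 [ 2.0836906  -0.62498517  2.23756966]
```

Forces are small (about 3 N). I'll carry on with 198 mm to go, drifting slightly in -y.

```bash
python3 -m pendant '{"grip":[-1,-1,-1,-1,-1,-1,-1,-1,-1,-1,-1,-1],"linear":[[5,0,0],[5,-0.2,0],[5,0,0],[5,-0.2,0],[5,0,0],[5,-0.2,0],[5,0,0],[5,-0.2,0],[5,0,0],[5,-0.2,0],[5,0,0],[5,0,0]],"angular":[[0,0,0],[0,0,0],[0,0,0],[0,0,0],[0,0,0],[0,0,0],[0,0,0],[0,0,0],[0,0,0],[0,0,0],[0,0,0],[0,0,0]]}'; python3 -m pendant '{"grip":[-1,-1,-1,-1,-1,-1,-1,-1,-1,-1,-1,-1],"linear":[[5,0,0],[5,-0.2,0],[5,0,0],[5,-0.2,0],[5,0,0],[5,-0.2,0],[5,0,0],[5,-0.2,0],[5,0,0],[5,-0.2,0],[5,0,0],[5,0,0]],"angular":[[0,0,0],[0,0,0],[0,0,0],[0,0,0],[0,0,0],[0,0,0],[0,0,0],[0,0,0],[0,0,0],[0,0,0],[0,0,0],[0,0,0]]}'; python3 d.py
```

```text
t: 5.65
ee_pos: [577.4, 56.5, 33.9]
orientation: [-0.728, -3.055, 0.0]
ft_force: [0.3, 0.5, 0.8]
width: 0.1
grasp_force: 0.2
t: 6.65
ee_pos: [523.4, 82.6, 34.0]
orientation: [-0.728, -3.055, 0.0]
ft_force: [1.3, -0.1, 0.9]
width: 0.4
grasp_force: 0.3
start [-178.     2.4   -1.1]
end [76.2 -0.9 -0.9]
6.65 [523.43816325  82.57804361  34.02393103] [-0.89254269  0.45096193  0.00093675] [-1.07502527e-03 -5.04629193e-05 -9.99999421e-01] 0.4387969206255365 [ 1.30363058 -0.10452048  0.92752497]
```

```bash
python3 -m pendant '{"grip":[-1,-1,-1,-1,-1,-1,-1,-1,-1,-1,-1,-1],"linear":[[5,0,0],[5,0,0],[5,0,0],[5,0,0],[5,0,0],[5,0,0],[5,0,0],[5,0,0],[5,0,0],[5,0,0],[5,0,0],[5,0,0]],"angular":[[0,0,0],[0,0,0],[0,0,0],[0,0,0],[0,0,0],[0,0,0],[0,0,0],[0,0,0],[0,0,0],[0,0,0],[0,0,0],[0,0,0]]}'; python3 -m pendant '{"grip":[-1,-1,-1,-1,-1,-1,-1,-1,-1,-1,-1],"linear":[[5,0,0],[5,0,0],[4,0,0],[0,0,0],[0,0,-6],[0,0,-20],[0,0,-30],[0,0,-30],[0,0,-30],[0,0,-30],[0,0,0]],"angular":[[0,0,0],[0,0,0],[0,0,0],[0,0,0],[0,0,0],[0,0,0],[0,0,0],[0,0,0],[0,0,0],[0,0,0],[0,0,0]]}'; python3 -m pendant '{"grip":[-1,-1,-1,-1,-1,-1,-1,-1,-1,-1,-1,-1],"linear":[[10,10,0],[15,25,0],[15,25,0],[15,25,0],[15,25,0],[15,25,0],[15,25,0],[15,25,0],[15,25,0],[10,15,0],[0,0,0],[0,0,0]],"angular":[[0,0,0],[0,0,0],[0,0,0],[0,0,0],[0,0,0],[0,0,0],[0,0,0],[0,0,0],[0,0,0],[0,0,0],[0,0,0],[0,0,0]]}'
python3 - <<'E'
from workcell import ctrl
import cv2,numpy as np
a=ctrl.get_image("top")[145:265,200:330,::-1];b=ctrl.get_image("scene")[160:265,230:380,::-1]
k=dict(fx=3,fy=3,interpolation=cv2.INTER_CUBIC)
a=cv2.resize(a,(0,0),**k);b=cv2.resize(b,(0,0),**k)
z=lambda n,y0,y1,x0,x1:cv2.imread(f"pics/{n}0.png")[y0:y1,x0:x1]
im=np.zeros((360,800,3),np.uint8);b=b[:,:400];im[:a.shape[0],:a.shape[1]]=a;im[:b.shape[0],400:400+b.shape[1]]=b
cv2.imwrite("pics/after.png",im)
E
```

```text
t: 7.65
ee_pos: [470.2, 109.6, 34.1]
orientation: [-0.728, -3.056, 0.0]
ft_force: [-0.3, -0.3, 0.2]
width: 0.4
grasp_force: 0.1
t: 8.57
ee_pos: [461.9, 116.4, 185.8]
orientation: [0.726, 3.047, 0.007]
ft_force: [2.8, -0.2, -0.1]
width: 0.7
grasp_force: 0.0
t: 9.57
ee_pos: [434.5, 379.9, 179.7]
orientation: [-0.725, -3.056, 0.001]
ft_force: [0.2, 0.1, -1.0]
width: 0.8
grasp_force: 0.0
```

View pics/after.png

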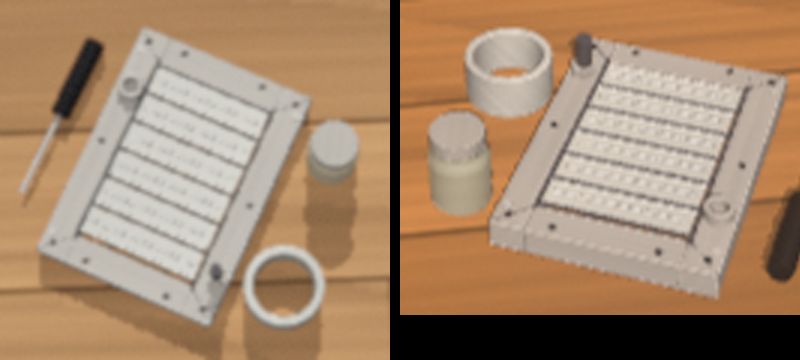

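All six blades lie flat, with blade 6 ending at (195,275) in the top crop. The shutter, bolt, collar, jar and tape are where they were, so I'm handing in.

```bash
python3 -c "
from workcell import ctrl
print(ctrl.close_job())"
```

```text
the job is handed in; nothing more can be done
None
```

Job handed in at about 10 s of the 35 s allowed: one light stroke at about 4 mm above the face, a few newtons at most in the readings, left all six blades flat in the final pictures, with the shutter and the things on and beside it looking unmoved.

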